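# Pulse the herb mill on the preserves stall

## Task

Pull the grey travel plug out of the herb mill (it is held by a spring catch) and put it in the wooden tray, then fit the lid: lower its two lugs through the mill's two slots until it is fully home. Turn the lid clockwise, against the spring, half way to the lock, so that its grip bar points at the single ribs on the rim (about 40 degrees), never on to the double ribs where it clicks and locks, and finish while still holding it there. Leave the jars alone.

Things in the scene. Friction and masses are not known exactly. Their poses are not given: they have to be found in the camera images.
- mill: Electric herb mill, fixed to the table: round white housing 136 mm across (148 at the foot), 115 mm high. Origin: centre of its underside; z up along its axis. Its mouth, 92 mm in diameter inside a 12 mm thick steel collar, has two slots for the lid's lugs, at its own +x and -x (either lug fits either slot). The bowl floor lies 30 mm below the rim.
- mill_rim (a point): Centre of the mill's mouth at rim height, 115 mm above its underside; axes as the mill's.
- mill_slot (a point): Middle of the slot at the mill's +x, at rim height, 52 mm from the axis; the other is opposite. Slots are 17 mm wide (tangentially) and reach 58 mm out from the axis. Under the collar the lugs can go clockwise only; a fixed stop blocks the other way.
- pulse_rib (a point): Single black rib on the rim, 66 mm from the axis, 0.70 rad clockwise (from above) of the +x slot: the pulse position. Its twin is opposite. A pair of ribs 1.40 rad clockwise of each slot marks the lock.
- switch_ring (a joint): Sprung ring in the mill, pushed round by the lid's lugs: 0 at rest, grows as the lid turns clockwise from above (rad). Trails the lid's turn by 0 to 0.15 (play), mostly 0.08. Torque 0.06 N m at 0 plus 0.15 per rad: turns the lid back if let go. Pulse: about 0.63 (lid 0.70). The lock's click lies at about 1.1 to 1.3 (keep below 1.1); the stop is at 1.5.
- plug_center (a point): Grey plastic travel plug (90 g), 84 mm high, upright in the mill's centre; this point is half-way up, z along its axis. From the foot: shaft 24 mm across, 22 mm long, with a catch groove; flange 40 mm across, 4 mm thick, on the bowl floor; knob. Sprung balls hold it: pull straight up, about 10 to 15 N; free after 22 mm.
- plug_knob (a point): Point to grip on the plug's axis, 15 mm below its top. The plain round knob is 30 mm in diameter and 58 mm long; its upper 32 mm stand above the mill's rim.
- lid_center (a point): Bayonet lid (180 g), upright on the table. This point: centre of its black grip bar, 51 mm above the lid's underside; z up, x along the bar. Bar 64 mm long (x), 16 thick (y), 32 high, on a disc 112 mm across, 9 thick. Fully home the disc lies on the mill's rim and this point is 25 mm above the rim; it can lift 3 mm once turned.
- lid_lug (a point): Centre of the lug at the lid's +x, 46 mm from the axis and 6.5 mm above the underside; its twin is at -x, so the lugs are in line with the bar. Each is 11 mm wide, 9 mm high (2 to 11 mm above the underside), reaching 53 mm from the axis, at the foot of a skirt 86 mm in diameter and 26 mm high below the disc.
- tray: Open wooden tray, fixed, outside 180 mm (x) by 140 mm (y), 35 mm high, walls and floor 6 mm thick. Origin: centre of its underside.
- jar_tall: Preserve jar to leave alone, 68 mm across, 105 mm high. Origin: centre of its underside.
- jar_small: Preserve jar to leave alone, 56 mm across, 70 mm high. Origin: centre of its underside.
- jar_mid: Preserve jar to leave alone, 66 mm across, 60 mm high. Origin: centre of its underside.
Not all that is in view belongs to the job. Leave any blue look-alike of the part that bears plug_center alone. Of the things that look like the part that bears lid_center, the smaller one is meant.

How it is judged:
By the outcome, as a careful person would: the job done as asked, in the order asked, and still so for the second after the job is handed in, while the arm keeps its last pose, push and grip.
It also fails if it takes over 59 s, if anything falls off the work surface, if the arm or the gripper's body presses on something with over 40 N, if the wrist force passes 120 N, or if a joint passes its speed limit or range.

## Robot

A 6-joint arm with a two-finger parallel gripper is mounted at the origin on the work surface. World frame = base frame: x ahead of the robot, y to its left, z up, the work surface at z = 0. Lengths are in m, angles in rad, forces in N, time in s.
With the tool pointing down it reaches from about 0.35 to 0.975 m from the base axis. Payload 4.9 kg.
Tool frame: the origin (TCP) lies at the very end of the fingers, on their centre line; the grasp point (between the pads) lies 19 mm behind it (manip.hold_point_z is the distance from the TCP to the grasp point, in m); z points along the fingers, y is the direction in which the jaws open and shut (so a half turn about z gives the same grasp; the last joint's range is limited). The gripper opens to 85 mm and grips with 20 to 120 N. Pads are 22 mm wide; open, the fingers measure 114 mm over their backs; the gripper's body (76 mm by 85 mm) begins 54 mm behind the grasp point. The pads swing forward as they close: fully open they stand 13 mm farther back than shut.
Start: joints at [-1.345, 0.053, 1.613, -0, 1.476, -0.119], TCP at [0.211, -0.588, 0.231] pointing down, gripper open.
Joint ranges: [-3.01, 3.01], [-1.01, 2.22], [0.06, 2.58], [-1.02, 4.17], [0.09, 2.62], [-3.14, 3.14]. Speed limits (rad/s): [2.57, 2.57, 3.14, 3.14, 3.14, 3.14].

## Interface

Orientations are given as a unit quaternion [w, x, y, z].
In Python, from plant import monitor, grab_frame, camera_params, ticket, manip gives the robot as it stands.
- The arm moves only by the tool play_rows, never from a script. Its argument "commands" is a list of rows, each an object of numbers: "dx", "dy", "dz": the shift along the tool's x, y, z in cm; "rx", "ry", "rz": the turn, a rotation vector about the tool's x, y, z in rad; "claw": the closure, from 0 (fully open) to 1 (shut). In form: [{"dx": .., "dy": .., "dz": .., "rx": .., "ry": .., "rz": .., "claw": ..}, ...]. A call has 1 to 5 rows; each row is the pose to reach, as a shift and turn from the pose measured when the call began, along the tool's axes at that moment; what a row does not reach only later rows make up. A row lasts 1/10 s, in which the tool goes at most 50 mm and 8.59 degrees, less where a joint would pass 70% of its speed; a pose out of reach is approached as far as the arm can. A call with a gripper value outside its range is refused whole. The fingers move at their own pace and stop on an object; the grip force is fixed at half the most. Time passes only in rows, so rows that repeat a pose let the fingers close. It gives the time, the measured TCP pose, the force and the opening at its end, in the units of the state.
- monitor.state(): the state, without advancing time (a new reading comes with each control period).
- grab_frame(name): name is "scene" or "top" or "wrist"; returns the picture (384x512x3 uint8, blue, green, red); there is no depth.
- camera_params(name): a dict with "fx", "fy", "cx", "cy" (pixels), "k1" (the pictures are not rectified: a ray, as slopes to the right and down, at radius r is drawn at 1 + k1 r^2 times it, then the intrinsics apply), "rvec" (rotation vector, rad) and "tvec" (3), from world to camera coordinates, as OpenCV has them; the wrist camera has in their place "tool_from_camera" (4x4, takes a point from camera to tool coordinates, whose origin is the TCP and whose axes are the flange's). Camera axes: x right, y down, z forward; pixel columns grow to the right and rows downward; lengths in m; the calibration is good to about 2 mm. A picture is of the moment at which its call begins: read the wrist's pose just before it. camera_params takes no time and is no camera call.
- ticket.job_done(): hands the job in, once; it reports no verdict.
The state is a dict: "time": time; "joint_pos": joint angles; "joint_vel": joint speeds; "joint_efforts": joint torques, N m; "tool_pos": TCP position; "tool_rot": TCP orientation; "contact_force": force on the tool from outside, world axes, zero at the start; "ft_torque": the same for the moment, N m; "gripper_width": opening from 0.0 (shut) to 1.0 (fully open).
Only numpy, scipy, OpenCV 4.12 (cv2) and the standard library are available. Lean on these libraries where they do the work, as an engineer would, in place of code of your own. Each camera call takes 0.05 s, during which the arm holds its last target.

## Working session

There is one attempt and no reset: what is moved stays moved. The work goes in short steps, Python scripts to look and compute and a tool call to move; the robot and the scene stay as the last step left them, time stands still between calls to the robot, and variables do not carry over. Pictures are saved under pics/ and viewed, and the job is handed in when it is done.

Besides the shell and the picture viewer there is one more tool, called after "Request:" as name(argument=value, ...) on one line, values as JSON. play_rows: Moves the arm, as the interface text tells. Its arguments: {"type":"object","properties":{"commands":{"type":"array"}},"required":["commands"]}

```bash
ls; mkdir -p pics
python3 - <<'E'
from plant import monitor, grab_frame, camera_params, ticket, manip
import cv2
print(monitor.state()); print(manip.hold_point_z)
for n in ("scene","top","wrist"):
    print(n,camera_params(n)); cv2.imwrite(f"pics/{n}0.png",grab_frame(n))
E
```

```text
pics
{'time': 0.0, 'joint_pos': array([-1.34500300e+00,  5.33658276e-02,  1.61429057e+00,  3.43289276e-05,
        1.47600113e+00, -1.18979459e-01]), 'joint_vel': array([-0.00026543, -0.00026521, -0.00030903,  0.00041795,  0.00120349,
       -0.00209075]), 'joint_efforts': array([ 5.95931597e-04, -3.93671107e+01, -3.70182323e+01, -1.27379840e-04,
        7.11335932e-03,  1.78552938e-06]), 'tool_pos': array([ 0.21112083, -0.58760306,  0.23005951]), 'tool_rot': array([-1.03187750e-03,  9.85177982e-01,  1.71532149e-01, -3.80517607e-05]), 'contact_force': array([ 1.17281309, -0.82690296,  0.82791825]), 'ft_torque': array([-0.00232227,  0.00460278, -0.00715935]), 'gripper_width': 1.001512175572306}
0.0187
scene {'fx': 353.25545033643664, 'fy': 353.25545033643664, 'cx': 253.23793862794196, 'cy': 191.8698100948359, 'k1': -0.04799053509935391, 'rvec': array([ 2.05095611,  1.34863879, -0.52456794]), 'tvec': array([-0.26607317, -0.3221613 ,  1.18712923])}
top {'fx': 437.5675463933448, 'fy': 437.5675463933448, 'cx': 252.3774829973457, 'cy': 196.48251909595675, 'k1': -0.12220381038698756, 'rvec': array([ 2.13586828, -2.09962031,  0.20020341]), 'tvec': array([-2.50573756e-04,  6.25299699e-01,  8.93251258e-01])}
wrist {'fx': 318.6699811534045, 'fy': 318.6699811534045, 'cx': 258.63942648721326, 'cy': 189.12400677985357, 'k1': -0.056346664384557134, 'tool_from_camera': array([[ 1.58765970e-04, -9.51858951e-01, -3.06536313e-01,
         7.79080575e-02],
       [ 9.99999493e-01,  4.55812845e-04, -8.97458588e-04,
        -1.08188912e-03],
       [ 9.93977180e-04, -3.06536015e-01,  9.51858542e-01,
        -1.42530733e-01],
       [ 0.00000000e+00,  0.00000000e+00,  0.00000000e+00,
         1.00000000e+00]])}
```

View pics/scene0.png

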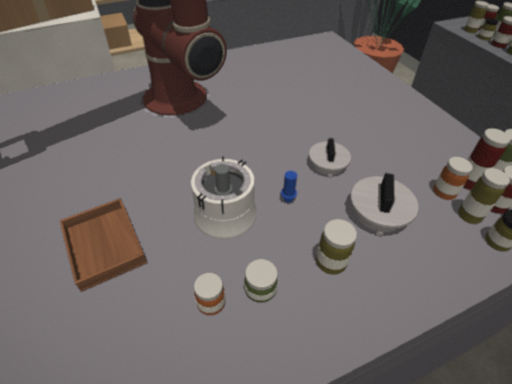

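View pics/top0.png

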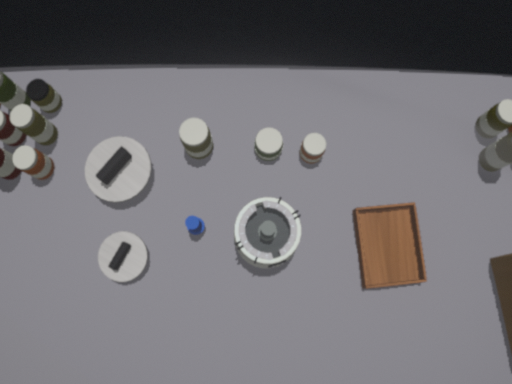

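View pics/wrist0.png

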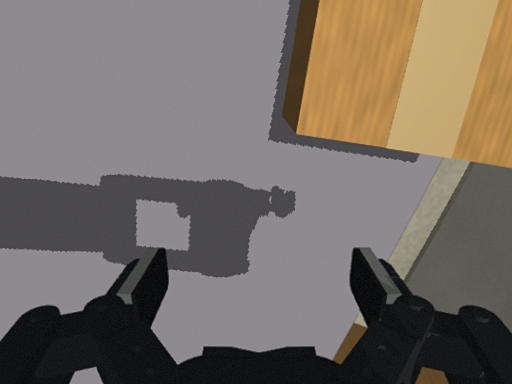

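The scene picture shows the mill at about (224,195) with the plug in it, the small lid at (329,157), the big lid at (383,203), the blue plug at (290,186) and the tray at (103,242). In the top picture they are the mill (267,231), small lid (123,257) and tray (390,246).

```bash
cat > h.py <<'E'
import numpy as np, cv2
from plant import monitor, grab_frame, camera_params, manip
from scipy.spatial.transform import Rotation as R
def fixed(n):
    c=camera_params(n); Rm=cv2.Rodrigues(np.array(c['rvec']))[0]; return c,Rm,np.array(c['tvec'])
def wristpose(st):
    c=camera_params('wrist'); q=st['tool_rot']; Rt=R.from_quat([q[1],q[2],q[3],q[0]]).as_matrix()
    T=np.array(c['tool_from_camera']); Rc=Rt@T[:3,:3]; p=Rt@T[:3,3]+st['tool_pos']
    return c,Rc.T,-Rc.T@p
def proj(cam,P):
    c,Rm,t=cam; P=np.atleast_2d(P); X=P@Rm.T+t; s=X[:,:2]/X[:,2:]; r2=(s**2).sum(1,keepdims=True); s=s*(1+c['k1']*r2)
    return s*[c['fx'],c['fy']]+[c['cx'],c['cy']]
def ray(cam,uv):
    c,Rm,t=cam; d=(np.atleast_2d(uv)-[c['cx'],c['cy']])/[c['fx'],c['fy']]; s=d.copy()
    for _ in range(20): s=d/(1+c['k1']*(s**2).sum(1,keepdims=True))
    D=np.c_[s,np.ones(len(s))]@Rm; return -Rm.T@t, D
def atz(cam,uv,z):
    o,D=ray(cam,uv); return o+D*((z-o[2])/D[:,2:])
E
python3 - <<'E'
from h import *
t=fixed('top'); print(-t[1].T@t[2])
im=cv2.imread('pics/top0.png')
print(atz(t,[[267,231]],.115),'mill',atz(t,[[123,257]],.035),'lid',atz(t,[[390,246]],.02),'tray')
print(atz(t,[[195,225],[119,170],[196,137],[269,145],[313,148]],.06))
a=cv2.resize(im[185:280,220:315],None,fx=6,fy=6,interpolation=cv2.INTER_CUBIC); cv2.imwrite('pics/t_mill.png',a)
a=cv2.resize(im[220:290,85:160],None,fx=7,fy=7,interpolation=cv2.INTER_CUBIC); cv2.imwrite('pics/t_lid.png',a)
E
```

```text
[0.44211278 0.00440202 0.99670181]
[[ 0.54390652 -0.0207254   0.115     ]] mill [[0.48907075 0.29429612 0.035     ]] lid [[ 0.52465822 -0.30142482  0.02      ]] tray
[[ 0.56048032  0.13330002  0.06      ]
 [ 0.68066935  0.30982831  0.06      ]
 [ 0.75966171  0.13976833  0.06      ]
 [ 0.74327481 -0.02467676  0.06      ]
 [ 0.73813312 -0.12324631  0.06      ]]
```

View pics/t_mill.png

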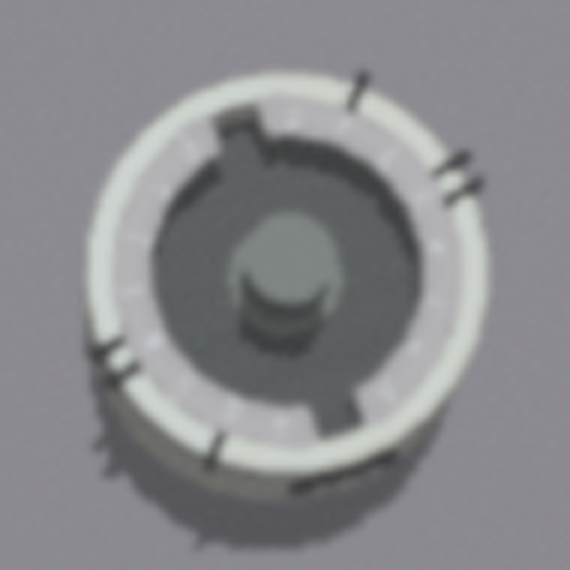

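View pics/t_lid.png

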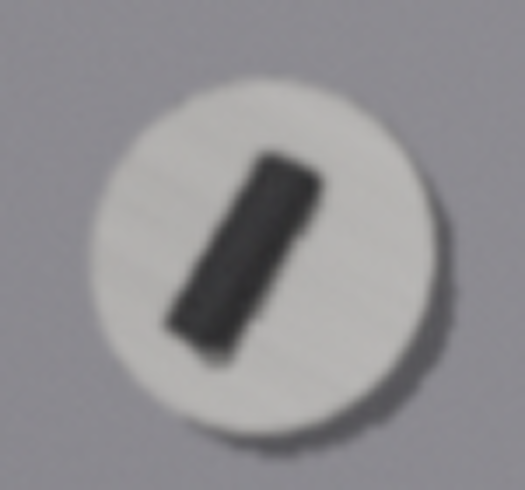

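```bash
cat > fit.py <<'E'
from h import *
from scipy.optimize import least_squares
def circ(cam,uv,z):
    P=atz(cam,uv,z)[:,:2]
    f=lambda p:np.hypot(*(P-p[:2]).T)-p[2]
    r=least_squares(f,[*P.mean(0),.05],loss='soft_l1',f_scale=.001); return r.x, np.abs(r.fun).mean()
E
python3 - <<'E'
from fit import *
t=fixed('top'); im=cv2.imread('pics/top0.png').astype(int)
# lid disc: brightness threshold; 
def edge(c,rad0,rad1,thr,chan,inward=True):
    pts=[]
    g=cv2.GaussianBlur(im[:,:,chan].astype(np.float32),(0,0),.7)
    for a in np.linspace(0,2*np.pi,180,endpoint=False):
        rr=np.arange(rad0,rad1,.1); x=c[0]+rr*np.cos(a); y=c[1]+rr*np.sin(a)
        v=cv2.remap(g,x.astype(np.float32)[None],y.astype(np.float32)[None],cv2.INTER_LINEAR)[0]
        d=np.gradient(v); i=np.argmin(d); 
        if d[i]<-1: pts.append((x[i],y[i]))
    return np.array(pts)
e=edge((122.8,256.5),20,28,0,1); print(len(e),circ(t,e,.035))
e=edge((268,230.5),30,37,0,1); print(len(e),circ(t,e,.115))
cv=lambda p,s,o:np.array(p)/s+o-0.5+0.5/s
m=lambda p:cv(p,6,[220,185])
S=atz(t,[m((240,125)),m((337,415))],.112)
print('slots',S,np.arctan2(*(S[0]-S[1])[[1,0]]),S.mean(0),np.hypot(*(S[0]-S[1])[:2]))
S=atz(t,[m((360,90)),m((216,450))],.115)
print('ribs',S,np.arctan2(*(S[0]-S[1])[[1,0]]),S.mean(0),np.hypot(*(S[0]-S[1])[:2]))
print('knob',atz(t,m((290,258)),.147))
l=lambda p:cv(p,7,[85,220])
B=atz(t,[l((295,166)),l((192,334))],.067); print('bar',B.mean(0),np.arctan2(*(B[0]-B[1])[[1,0]]),np.hypot(*(B[0]-B[1])[:2]))
st=monitor.state(); q=st['tool_rot']; print(R.from_quat([q[1],q[2],q[3],q[0]]).as_matrix().round(3))
E
```

```text
180 (array([0.49117017, 0.29711116, 0.05539578]), np.float64(0.0005715781325367161))
180 (array([ 0.54695517, -0.02154809,  0.06757884]), np.float64(0.00056127229365319))
slots [[ 0.59672956 -0.00499092  0.112     ]
 [ 0.4984872  -0.03897476  0.112     ]] 0.33303408440696997 [ 0.54760838 -0.02198284  0.112     ] 0.10395413099257342
ribs [[ 0.60903151 -0.04580373  0.115     ]
 [ 0.48598763  0.00144226  0.115     ]] -0.36661742392874574 [ 0.54750957 -0.02218074  0.115     ] 0.13180281139957611
knob [[ 0.54694612 -0.02152584  0.147     ]]
bar [0.49099944 0.29286085 0.067     ] -0.5064567016684417 0.059551477907248546
[[ 0.941  0.338 -0.   ]
 [ 0.338 -0.941  0.002]
 [ 0.    -0.002 -1.   ]]
```

The mill is at about (0.547, -0.0217) with its slot axis at 0.333 rad. The lid is at (0.491, 0.295) with its bar at about -0.51 rad. Next I'll move above the plug.

Request:
play_rows(commands=[{"dx":4,"dy":-3.2,"dz":-0.5,"claw":0.4},{"dx":8,"dy":-6.5,"dz":-1,"claw":0.4},{"dx":12,"dy":-9.8,"dz":-2,"claw":0.4},{"dx":16,"dy":-13,"dz":-2,"claw":0.4},{"dx":20,"dy":-16.5,"dz":-2,"claw":0.4}])

```text
invalid input
```

```bash
cat > d.py <<'E'
import sys
from h import *
def go(x,y,z,yaw=None,quiet=False):
    st=monitor.state(); q=st['tool_rot']; r=R.from_quat([q[1],q[2],q[3],q[0]])
    d=r.inv().apply(np.array([x,y,z])-st['tool_pos'])*100
    M=r.as_matrix(); cur=np.arctan2(M[1,0],M[0,0])
    y0=cur if yaw is None else yaw
    want=R.from_matrix(np.array([[np.cos(y0),np.sin(y0),0],[np.sin(y0),-np.cos(y0),0],[0,0,-1]]))
    rv=(r.inv()*want).as_rotvec()
    print('t',round(st['time'],2),'pos',st['tool_pos'].round(4),'yaw',cur.round(4),'F',st['contact_force'].round(1),'T',st['ft_torque'].round(2),'w',round(st['gripper_width'],3),'j',st['joint_pos'].round(2))
    print('d',d.round(2),'rv',rv.round(4))
if __name__=='__main__': go(*map(float,sys.argv[1:]))
E
python3 d.py .547 -.0217 .24 .333
```

```text
t 0.15 pos [ 0.2111 -0.5877  0.2303] yaw 0.3448 F [ 0.5 -0.1  0.2] T [0.02 0.   0.01] w 1.002 j [-1.35  0.05  1.61  0.    1.48 -0.12]
d [ 50.74 -41.92  -0.89] rv [-0.0016 -0.0002  0.0118]
```

Request:
play_rows(commands=[{"dx":4,"dy":-3.2,"dz":-0.5,"rx":0,"ry":0,"rz":0,"claw":0.4},{"dx":8,"dy":-6.5,"dz":-1,"rx":0,"ry":0,"rz":0,"claw":0.4},{"dx":12,"dy":-9.8,"dz":-1.5,"rx":0,"ry":0,"rz":0,"claw":0.4},{"dx":16,"dy":-13,"dz":-1.5,"rx":0,"ry":0,"rz":0,"claw":0.4},{"dx":20,"dy":-16.5,"dz":-1.5,"rx":0,"ry":0,"rz":0,"claw":0.4}])

```text
time: 0.65
tool_pos: [0.3392, -0.3721, 0.2456]
tool_rot: [-0.001, 0.985, 0.171, 0.0]
contact_force: [0.9, 0.2, -0.3]
gripper_width: 0.601
```

```bash
python3 d.py .547 -.0217 .24 .333
```

```text
t 0.65 pos [ 0.3392 -0.3721  0.2456] yaw 0.3443 F [ 0.9  0.2 -0.3] T [-0.   -0.07 -0.03] w 0.601 j [-0.98 -0.25  1.87  0.    1.52  0.25]
d [ 31.38 -25.97   0.61] rv [-0.0014 -0.0005  0.0113]
```

Request:
play_rows(commands=[{"dx":4,"dy":-3.2,"dz":0,"rx":0,"ry":0,"rz":0,"claw":0.4},{"dx":8,"dy":-6.5,"dz":0,"rx":0,"ry":0,"rz":0,"claw":0.4},{"dx":12,"dy":-9.8,"dz":0,"rx":0,"ry":0,"rz":0.01,"claw":0.4},{"dx":16,"dy":-13.2,"dz":0,"rx":0,"ry":0,"rz":0.01,"claw":0.4},{"dx":20,"dy":-16.5,"dz":0,"rx":0,"ry":0,"rz":0.01,"claw":0.4}])

```text
time: 1.15
tool_pos: [0.4666, -0.1568, 0.2458]
tool_rot: [-0.001, 0.986, 0.166, 0.0]
contact_force: [0.7, -0.8, 0.1]
gripper_width: 0.601
```

```bash
python3 d.py .547 -.0217 .22 .333
```

```text
t 1.15 pos [ 0.4666 -0.1568  0.2458] yaw 0.3341 F [ 0.7 -0.8  0.1] T [-0.01  0.    0.01] w 0.601 j [-0.48 -0.28  1.9   0.    1.53  0.76]
d [ 12.02 -10.12   2.6 ] rv [-0.0011 -0.0007  0.0011]
```

Request:
play_rows(commands=[{"dx":4,"dy":-3.4,"dz":0,"rx":0,"ry":0,"rz":0,"claw":0.4},{"dx":8,"dy":-6.8,"dz":0.8,"rx":0,"ry":0,"rz":0,"claw":0.4},{"dx":12,"dy":-10.1,"dz":2.6,"rx":0,"ry":0,"rz":0,"claw":0.4},{"dx":12,"dy":-10.1,"dz":2.6,"rx":0,"ry":0,"rz":0,"claw":0.4}])

```text
time: 1.55
tool_pos: [0.5471, -0.0181, 0.2178]
tool_rot: [-0.002, 0.986, 0.169, -0.001]
contact_force: [-0.2, -0.2, -0.9]
gripper_width: 0.605
```

```bash
python3 d.py .547 -.0217 .116 .333
python3 - <<'E'
from h import *
import pickle
st=monitor.state(); im=grab_frame('wrist'); cv2.imwrite('pics/w1.png',im)
cam=wristpose(st)
print(proj(cam,[[.547,-.0217,.147],[.547,-.0217,.115]]))
a=np.linspace(0,6.28,73)
for r,z in((.068,.115),(.046,.115),(.015,.147)):
    for u in proj(cam,np.c_[.547+r*np.cos(a),-.0217+r*np.sin(a),0*a+z]): cv2.circle(im,tuple(int(round(v)) for v in u),0,(0,0,255),-1)
for s in(.333,.333-.7,.333-1.4):
  for u in proj(cam,[[.547+.066*np.cos(s)*k,-.0217+.066*np.sin(s)*k,.115] for k in(-1,1)]): cv2.circle(im,tuple(int(round(v)) for v in u),2,(0,255,0),-1)
cv2.imwrite('pics/w1o.png',im)
E
```

```text
t 1.55 pos [ 0.5471 -0.0181  0.2178] yaw 0.3389 F [-0.2 -0.2 -0.9] T [-0.02 -0.02  0.06] w 0.605 j [-0.17 -0.12  1.81  0.    1.46  1.06]
d [-0.11  0.37 10.18] rv [-0.0035  0.0015  0.0058]
[[265.50347099 203.01494125]
 [264.87256299 189.18933268]]
```

View pics/w1o.png

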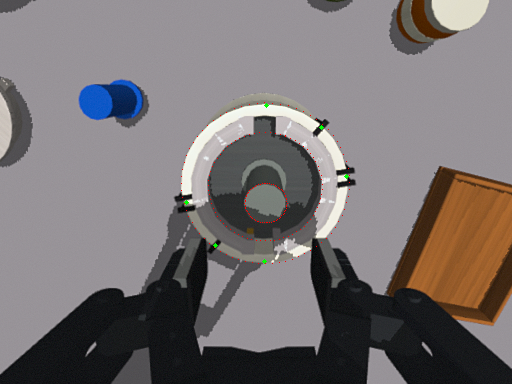

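The wrist view matches my estimates: the knob top is circled at (265,203), and the slots and ribs line up. I'll descend to it.

Request:
play_rows(commands=[{"dx":-0.1,"dy":0.3,"dz":1.5,"rx":0,"ry":0,"rz":0,"claw":0.4},{"dx":-0.1,"dy":0.35,"dz":4,"rx":0,"ry":0,"rz":0,"claw":0.4},{"dx":-0.1,"dy":0.35,"dz":6,"rx":0,"ry":0,"rz":0,"claw":0.4},{"dx":-0.1,"dy":0.35,"dz":6,"rx":0,"ry":0,"rz":0,"claw":0.4}])

```text
time: 2.0
tool_pos: [0.5439, -0.0233, 0.1533]
tool_rot: [-0.003, 0.986, 0.167, -0.005]
contact_force: [-0.6, -0.5, 0.0]
gripper_width: 0.601
```

```bash
python3 d.py .547 -.0217 .116 .333
```

```text
t 2.0 pos [ 0.5439 -0.0233  0.1533] yaw 0.3362 F [-0.6 -0.5  0. ] T [ 0.07 -0.02 -0.02] w 0.601 j [-0.18 -0.07  1.87  0.    1.35  1.05]
d [ 0.38 -0.03  3.72] rv [-0.0069  0.0086  0.0032]
```

Request:
play_rows(commands=[{"dx":0.3,"dy":0,"dz":1.2,"rx":-0.007,"ry":0.008,"rz":0,"claw":0.4},{"dx":0.3,"dy":0,"dz":2.4,"rx":-0.007,"ry":0.008,"rz":0,"claw":0.4},{"dx":0.3,"dy":0,"dz":3.7,"rx":-0.007,"ry":0.008,"rz":0,"claw":0.4},{"dx":0.3,"dy":0,"dz":3.7,"rx":-0.007,"ry":0.008,"rz":0,"claw":0.4}])

```text
time: 2.4
tool_pos: [0.5449, -0.0225, 0.1142]
tool_rot: [-0.0, 0.986, 0.167, -0.002]
contact_force: [-0.4, -0.1, 0.3]
gripper_width: 0.599
```

```bash
python3 d.py .547 -.0217 .116 .333
```

```text
t 2.4 pos [ 0.5449 -0.0225  0.1142] yaw 0.3355 F [-0.4 -0.1  0.3] T [-0.04  0.01  0.01] w 0.599 j [-0.18 -0.03  1.9  -0.    1.28  1.06]
d [ 0.23 -0.   -0.18] rv [-0.0017  0.0039  0.0025]
```

Position is good, so I'll close.

Request:
play_rows(commands=[{"dx":0.2,"dy":0,"dz":-0.2,"rx":0,"ry":0,"rz":0,"claw":0.4},{"dx":0.2,"dy":0,"dz":-0.2,"rx":0,"ry":0,"rz":0,"claw":1},{"dx":0.2,"dy":0,"dz":-0.2,"rx":0,"ry":0,"rz":0,"claw":1},{"dx":0.2,"dy":0,"dz":-0.2,"rx":0,"ry":0,"rz":0,"claw":1},{"dx":0.2,"dy":0,"dz":-0.2,"rx":0,"ry":0,"rz":0,"claw":1}])

```text
time: 2.9
tool_pos: [0.5476, -0.022, 0.1174]
tool_rot: [-0.0, 0.986, 0.167, -0.001]
contact_force: [-0.8, -0.4, 4.5]
gripper_width: 0.331
```

```bash
python3 d.py .547 -.0217 .116 .333
```

```text
t 2.9 pos [ 0.5476 -0.022   0.1174] yaw 0.3356 F [-0.8 -0.4  4.5] T [-0.05  0.08  0.04] w 0.331 j [-0.18 -0.03  1.89 -0.    1.28  1.06]
d [-0.04 -0.05  0.14] rv [-0.0005  0.0022  0.0026]
```

Request:
play_rows(commands=[{"dx":0,"dy":0,"dz":-0.6,"rx":0,"ry":0,"rz":0,"claw":1},{"dx":0,"dy":0,"dz":-1.2,"rx":0,"ry":0,"rz":0,"claw":1},{"dx":0,"dy":0,"dz":-2,"rx":0,"ry":0,"rz":0,"claw":1},{"dx":0,"dy":0,"dz":-3,"rx":0,"ry":0,"rz":0,"claw":1},{"dx":0,"dy":0,"dz":-4,"rx":0,"ry":0,"rz":0,"claw":1}])

```text
time: 3.4
tool_pos: [0.548, -0.022, 0.1593]
tool_rot: [0.0, 0.986, 0.167, -0.001]
contact_force: [0.1, -0.4, -0.0]
gripper_width: 0.328
```

```bash
python3 d.py .547 -.0217 .2 .333
```

```text
t 3.4 pos [ 0.548  -0.022   0.1593] yaw 0.3357 F [ 0.1 -0.4 -0. ] T [ 0.03 -0.03 -0.02] w 0.328 j [-0.18 -0.07  1.86 -0.    1.36  1.06]
d [-0.09 -0.06 -4.07] rv [-0.      0.0011  0.0027]
```

Request:
play_rows(commands=[{"dx":0,"dy":0,"dz":-2,"rx":0,"ry":0,"rz":0,"claw":1},{"dx":0,"dy":0,"dz":-4,"rx":0,"ry":0,"rz":0,"claw":1},{"dx":0,"dy":0,"dz":-4.5,"rx":0,"ry":0,"rz":0,"claw":1}])

```text
time: 3.7
tool_pos: [0.5498, -0.0222, 0.2087]
tool_rot: [0.001, 0.986, 0.167, 0.002]
contact_force: [0.4, 0.1, -1.0]
gripper_width: 0.334
```

```bash
python3 - <<'E'
from h import *
t=fixed('top')
C=atz(t,[(355,206),(415.5,203.5),(425,284.5),(362,288)],.035); print(C,C.mean(0))
cv2.imwrite('pics/s2.png',cv2.resize(grab_frame('scene')[100:300,40:350],None,fx=2.5,fy=2.5))
E
python3 d.py .523 -.303 .2 .333
```

```text
[[ 0.61233535 -0.21999122  0.035     ]
 [ 0.62021796 -0.35986906  0.035     ]
 [ 0.43883633 -0.3735165   0.035     ]
 [ 0.43117681 -0.23162449  0.035     ]] [ 0.52564161 -0.29625032  0.035     ]
t 3.75 pos [ 0.5496 -0.0221  0.208 ] yaw 0.3358 F [ 0.9 -0.1 -0.2] T [ 0.03  0.03 -0.01] w 0.332 j [-0.18 -0.11  1.82 -0.    1.44  1.06]
d [-11.77  25.64   0.82] rv [ 0.0026 -0.0038  0.0028]
```

View pics/s2.png

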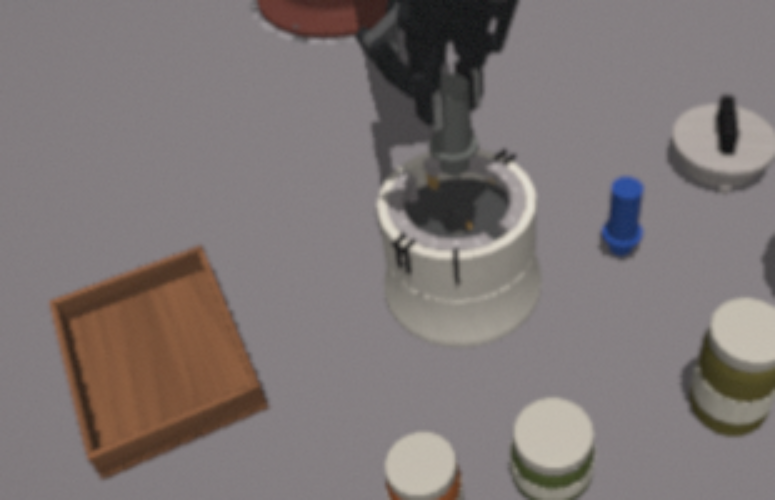

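The plug is out and held upright in the gripper. Next I'll carry it to the tray centre (0.526, -0.296).

Request:
play_rows(commands=[{"dx":-1.8,"dy":4,"dz":0,"rx":0,"ry":0,"rz":0,"claw":1},{"dx":-3.8,"dy":8.5,"dz":0,"rx":0,"ry":0,"rz":0,"claw":1},{"dx":-5.8,"dy":13,"dz":0,"rx":0,"ry":0,"rz":0,"claw":1},{"dx":-7.8,"dy":17.4,"dz":2,"rx":0,"ry":0,"rz":0,"claw":1},{"dx":-9.6,"dy":21.4,"dz":4,"rx":0,"ry":0,"rz":0,"claw":1}])

```text
time: 4.25
tool_pos: [0.5295, -0.2574, 0.1685]
tool_rot: [0.001, 0.986, 0.167, 0.003]
contact_force: [0.8, -0.7, -1.0]
gripper_width: 0.328
```

```bash
python3 d.py .5256 -.2963 .063 .333
```

```text
t 4.25 pos [ 0.5295 -0.2574  0.1685] yaw 0.3357 F [ 0.8 -0.7 -1. ] T [-0.   -0.01  0.04] w 0.328 j [-0.58  0.01  1.76  0.    1.36  0.66]
d [-1.7   3.5  10.55] rv [ 0.0038 -0.0049  0.0027]
```

Request:
play_rows(commands=[{"dx":-1.7,"dy":3.5,"dz":2,"rx":0,"ry":0,"rz":0,"claw":1},{"dx":-1.7,"dy":3.5,"dz":5.5,"rx":0,"ry":0,"rz":0,"claw":1},{"dx":-1.7,"dy":3.5,"dz":8.3,"rx":0,"ry":0,"rz":0,"claw":1},{"dx":-1.7,"dy":3.5,"dz":9.3,"rx":0,"ry":0,"rz":0,"claw":1},{"dx":-1.7,"dy":3.5,"dz":9.8,"rx":0,"ry":0,"rz":0,"claw":1}])

```text
time: 4.75
tool_pos: [0.5246, -0.2954, 0.0686]
tool_rot: [0.0, 0.986, 0.167, 0.002]
contact_force: [-0.2, 0.4, -1.0]
gripper_width: 0.331
```

```bash
python3 d.py .5256 -.2963 .062 .333
```

```text
t 4.75 pos [ 0.5246 -0.2954  0.0686] yaw 0.3358 F [-0.2  0.4 -1. ] T [ 0.05 -0.01  0.01] w 0.331 j [-0.64  0.15  1.79  0.    1.2   0.6 ]
d [0.07 0.11 0.66] rv [ 0.001  -0.003   0.0028]
```

Request:
play_rows(commands=[{"dx":0,"dy":0,"dz":0.4,"rx":0,"ry":0,"rz":0,"claw":1},{"dx":0,"dy":0,"dz":0.6,"rx":0,"ry":0,"rz":0,"claw":1},{"dx":0,"dy":0,"dz":0.8,"rx":0,"ry":0,"rz":0,"claw":1},{"dx":0,"dy":0,"dz":0.8,"rx":0,"ry":0,"rz":0,"claw":1}])

```text
time: 5.15
tool_pos: [0.5251, -0.2956, 0.0615]
tool_rot: [0.001, 0.986, 0.167, 0.002]
contact_force: [-0.3, -0.3, -0.8]
gripper_width: 0.333
```

```bash
python3 d.py .5256 -.2963 .062 .333
```

```text
t 5.15 pos [ 0.5251 -0.2956  0.0615] yaw 0.3361 F [-0.3 -0.3 -0.8] T [ 0.01 -0.04  0.02] w 0.333 j [-0.64  0.16  1.8   0.    1.18  0.6 ]
d [ 0.03  0.09 -0.05] rv [ 0.0021 -0.0037  0.0031]
```

Request:
play_rows(commands=[{"dx":0,"dy":0,"dz":0.15,"rx":0,"ry":0,"rz":0,"claw":1},{"dx":0,"dy":0,"dz":0.2,"rx":0,"ry":0,"rz":0,"claw":1}])

```text
time: 5.35
tool_pos: [0.5257, -0.2958, 0.0604]
tool_rot: [0.001, 0.986, 0.167, 0.003]
contact_force: [-0.5, 1.2, 3.1]
gripper_width: 0.335
```

```bash
python3 d.py .5256 -.2963 .062 .333
```

```text
t 5.35 pos [ 0.5257 -0.2958  0.0604] yaw 0.3361 F [-0.5  1.2  3.1] T [0.23 0.1  0.01] w 0.335 j [-0.64  0.16  1.8   0.    1.18  0.6 ]
d [-0.02  0.04 -0.16] rv [ 0.0032 -0.0047  0.0031]
```

Contact shows as +3 to 4 N upward, so I'll release and then rise.

Request:
play_rows(commands=[{"dx":0,"dy":0,"dz":0,"rx":0,"ry":0,"rz":0,"claw":0.35},{"dx":0,"dy":0,"dz":0,"rx":0,"ry":0,"rz":0,"claw":0.35},{"dx":0,"dy":0,"dz":0,"rx":0,"ry":0,"rz":0,"claw":0.35},{"dx":0,"dy":0,"dz":-3,"rx":0,"ry":0,"rz":0,"claw":0.35},{"dx":0,"dy":0,"dz":-7,"rx":0,"ry":0,"rz":0,"claw":0.35}])

```text
time: 5.85
tool_pos: [0.5234, -0.2944, 0.1279]
tool_rot: [-0.001, 0.986, 0.167, 0.0]
contact_force: [1.1, 0.3, 0.8]
gripper_width: 0.652
```

Request:
play_rows(commands=[{"dx":0,"dy":0,"dz":-4,"rx":0,"ry":0,"rz":0,"claw":0.35},{"dx":0,"dy":0,"dz":-8,"rx":0,"ry":0,"rz":0,"claw":0.35},{"dx":0,"dy":0,"dz":-9,"rx":0,"ry":0,"rz":0,"claw":0.2}])

```text
time: 6.15
tool_pos: [0.5255, -0.2962, 0.2243]
tool_rot: [0.002, 0.986, 0.167, 0.004]
contact_force: [1.0, -0.1, 0.3]
gripper_width: 0.795
```

```bash
python3 d.py .491 .294 .22 -.507
python3 - <<'E'
from h import *
cv2.imwrite('pics/s3.png',grab_frame('scene'))
E
```

```text
t 6.15 pos [ 0.5255 -0.2962  0.2243] yaw 0.3361 F [ 1.  -0.1  0.3] T [-0.02  0.01  0.04] w 0.795 j [-0.64  0.    1.68  0.    1.45  0.6 ]
d [ 16.21 -56.85   0.21] rv [ 0.0027 -0.0084  0.8431]
```

View pics/s3.png

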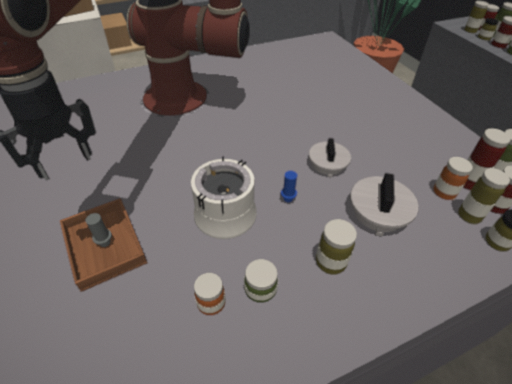

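The plug stands upright in the tray at (98,228). Next I'll go to the lid.

Request:
play_rows(commands=[{"dx":1.3,"dy":-4.5,"dz":0,"rx":0,"ry":0,"rz":0.07,"claw":0.1},{"dx":2.6,"dy":-9.2,"dz":0,"rx":0,"ry":0,"rz":0.14,"claw":0.1},{"dx":4,"dy":-14,"dz":0,"rx":0,"ry":0,"rz":0.21,"claw":0.1},{"dx":5.3,"dy":-18.7,"dz":0,"rx":0,"ry":0,"rz":0.28,"claw":0.1},{"dx":6.7,"dy":-23.5,"dz":0,"rx":0,"ry":0,"rz":0.35,"claw":0.1}])

```text
time: 6.7
tool_pos: [0.5098, -0.0503, 0.2207]
tool_rot: [0.001, 1.0, -0.009, 0.002]
contact_force: [0.8, 0.3, 0.9]
gripper_width: 0.901
```

```bash
python3 d.py .491 .294 .22 -.507
```

```text
t 6.7 pos [ 0.5098 -0.0503  0.2207] yaw -0.0176 F [0.8 0.3 0.9] T [ 0.05 -0.03  0.01] w 0.901 j [-0.24 -0.22  1.89 -0.    1.47  1.35]
d [-2.480e+00 -3.439e+01 -1.000e-02] rv [ 0.0009 -0.0051  0.4894]
```

Request:
play_rows(commands=[{"dx":-0.3,"dy":-4.7,"dz":0,"rx":0,"ry":0,"rz":0.08,"claw":0.1},{"dx":-0.7,"dy":-9.5,"dz":0,"rx":0,"ry":0,"rz":0.16,"claw":0.1},{"dx":-1,"dy":-14.2,"dz":0,"rx":0,"ry":0,"rz":0.24,"claw":0.1},{"dx":-1.4,"dy":-19,"dz":0,"rx":0,"ry":0,"rz":0.32,"claw":0.1},{"dx":-1.7,"dy":-23.7,"dz":0,"rx":0,"ry":0,"rz":0.4,"claw":0.1}])

```text
time: 7.2
tool_pos: [0.4955, 0.1888, 0.218]
tool_rot: [0.001, 0.978, -0.209, 0.001]
contact_force: [1.1, 0.4, 0.0]
gripper_width: 0.9
```

```bash
python3 d.py .491 .294 .2 -.507
```

```text
t 7.2 pos [0.4955 0.1888 0.218 ] yaw -0.4208 F [1.1 0.4 0. ] T [-0.03 -0.01 -0.05] w 0.9 j [ 0.23 -0.17  1.85 -0.    1.46  2.22]
d [-4.72 -9.42  1.77] rv [ 0.0016 -0.0031  0.0862]
```

Request:
play_rows(commands=[{"dx":-2,"dy":-4,"dz":0,"rx":0,"ry":0,"rz":0.04,"claw":0.1},{"dx":-4,"dy":-8,"dz":0.5,"rx":0,"ry":0,"rz":0.08,"claw":0.1},{"dx":-4.7,"dy":-9.4,"dz":1.8,"rx":0,"ry":0,"rz":0.086,"claw":0.1},{"dx":-4.7,"dy":-9.4,"dz":1.8,"rx":0,"ry":0,"rz":0.086,"claw":0.1},{"dx":-4.7,"dy":-9.4,"dz":1.8,"rx":0,"ry":0,"rz":0.086,"claw":0.1}])

```text
time: 7.7
tool_pos: [0.4902, 0.2931, 0.1977]
tool_rot: [0.002, 0.968, -0.25, 0.0]
contact_force: [-1.0, 0.4, 0.3]
gripper_width: 0.897
```

```bash
python3 d.py .491 .295 .2 -.507
cat > lid.py <<'E'
from h import *
import sys
x,y,yaw,n=float(sys.argv[1]),float(sys.argv[2]),float(sys.argv[3]),sys.argv[4]
st=monitor.state(); im=grab_frame('wrist'); cv2.imwrite(f'pics/{n}.png',im); cam=wristpose(st)
a=np.linspace(0,6.28,73)
dot=lambda u,r,c:cv2.circle(im,tuple(int(round(v*1)) for v in u),r,c,-1)
for u in proj(cam,np.c_[x+.056*np.cos(a),y+.056*np.sin(a),0*a+.035]): dot(u,0,(0,0,255))
for z,c in((.067,(0,255,0)),(.035,(255,0,255))):
  for i,j in((1,1),(1,-1),(-1,-1),(-1,1)):
    lx,ly=.032*i,.008*j
    u=proj(cam,[[x+lx*np.cos(yaw)-ly*np.sin(yaw),y+lx*np.sin(yaw)+ly*np.cos(yaw),z]])[0]; print(z,u.round(1)); dot(u,1,c)
cv2.imwrite(f'pics/{n}o.png',cv2.resize(im[:300,100:420],None,fx=2,fy=2))
E
python3 lid.py .491 .296 -.507 w4
```

```text
t 7.7 pos [0.4902 0.2931 0.1977] yaw -0.506 F [-1.   0.4  0.3] T [-0.02 -0.02  0.  ] w 0.897 j [ 0.41 -0.05  1.77 -0.    1.42  2.49]
d [-0.02 -0.2  -0.23] rv [ 0.0046 -0.0014  0.001 ]
0.067 [245.8 142.6]
0.067 [264.3 142.6]
0.067 [263.9 211.8]
0.067 [246.5 211.8]
0.035 [246.9 137.1]
0.035 [263.6 137.1]
0.035 [263.3 200. ]
0.035 [247.6 200. ]
```

View pics/w4o.png

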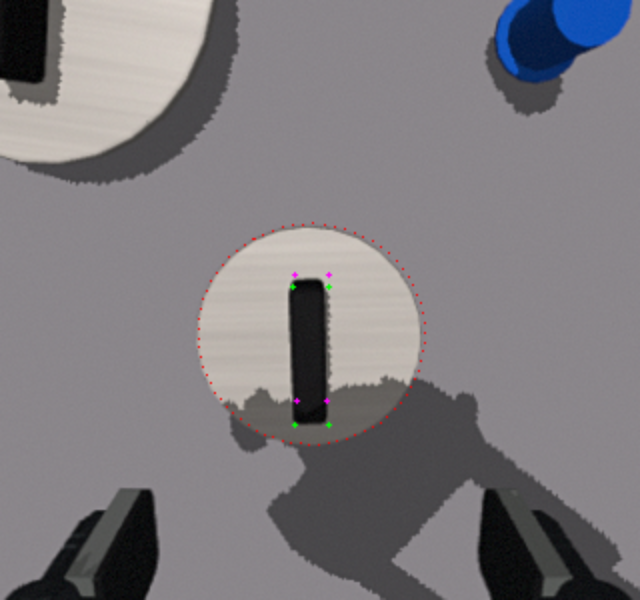

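The lid overlay fits, except that the true bar is shifted about 0.7 mm and turned about 0.01 rad. That makes the lid (0.491, 0.2967) with yaw about -0.497. I'll descend now.

```bash
python3 d.py .491 .2967 .042 -.497
```

```text
t 7.75 pos [0.4908 0.2928 0.1987] yaw -0.5071 F [ 0.7  0.1 -0.1] T [ 0.01  0.02 -0.03] w 0.9 j [ 0.41 -0.05  1.77 -0.    1.42  2.49]
d [-0.21 -0.4  15.67] rv [ 0.0032 -0.0024 -0.0101]
```

Request:
play_rows(commands=[{"dx":-0.2,"dy":-0.4,"dz":2,"rx":0,"ry":0,"rz":-0.01,"claw":0.3},{"dx":-0.2,"dy":-0.4,"dz":6,"rx":0,"ry":0,"rz":-0.01,"claw":0.4},{"dx":-0.2,"dy":-0.4,"dz":9.5,"rx":0,"ry":0,"rz":-0.01,"claw":0.4},{"dx":-0.2,"dy":-0.4,"dz":12,"rx":0,"ry":0,"rz":-0.01,"claw":0.4},{"dx":-0.2,"dy":-0.4,"dz":12,"rx":0,"ry":0,"rz":-0.01,"claw":0.4}])

```text
time: 8.25
tool_pos: [0.4885, 0.294, 0.0745]
tool_rot: [0.004, 0.969, -0.247, -0.002]
contact_force: [0.2, -0.4, -0.7]
gripper_width: 0.599
```

```bash
python3 d.py .491 .2967 .042 -.497
```

```text
t 8.25 pos [0.4885 0.294  0.0745] yaw -0.4992 F [ 0.2 -0.4 -0.7] T [-0.02  0.08 -0.03] w 0.599 j [ 0.41  0.08  1.86 -0.    1.21  2.48]
d [ 0.1  -0.39  3.25] rv [ 0.0099  0.0025 -0.0022]
```

Request:
play_rows(commands=[{"dx":0.1,"dy":-0.35,"dz":1,"rx":0.01,"ry":0,"rz":0,"claw":0.4},{"dx":0.1,"dy":-0.35,"dz":2,"rx":0.01,"ry":0,"rz":0,"claw":0.4},{"dx":0.1,"dy":-0.35,"dz":2.8,"rx":0.01,"ry":0,"rz":0,"claw":0.4},{"dx":0.1,"dy":-0.35,"dz":3,"rx":0.01,"ry":0,"rz":0,"claw":0.4},{"dx":0.1,"dy":-0.35,"dz":3,"rx":0.01,"ry":0,"rz":0,"claw":0.4}])

```text
time: 8.75
tool_pos: [0.4909, 0.2964, 0.0444]
tool_rot: [-0.0, 0.969, -0.247, -0.001]
contact_force: [-0.3, 0.5, -0.3]
gripper_width: 0.595
```

```bash
python3 d.py .491 .2967 .042 -.497
```

```text
t 8.75 pos [0.4909 0.2964 0.0444] yaw -0.4992 F [-0.3  0.5 -0.3] T [ 0.01 -0.02  0.04] w 0.595 j [0.41 0.12 1.87 0.   1.15 2.48]
d [ 0.   -0.03  0.24] rv [-0.0001  0.0025 -0.0022]
```

Request:
play_rows(commands=[{"dx":0,"dy":0,"dz":0.2,"rx":0,"ry":0,"rz":0,"claw":1},{"dx":0,"dy":0,"dz":0.2,"rx":0,"ry":0,"rz":0,"claw":1},{"dx":0,"dy":0,"dz":0.2,"rx":0,"ry":0,"rz":0,"claw":1},{"dx":0,"dy":0,"dz":0.2,"rx":0,"ry":0,"rz":0,"claw":1},{"dx":0,"dy":0,"dz":0.2,"rx":0,"ry":0,"rz":0,"claw":1}])

```text
time: 9.25
tool_pos: [0.4912, 0.2966, 0.0429]
tool_rot: [-0.001, 0.969, -0.247, -0.001]
contact_force: [0.3, 0.6, 1.7]
gripper_width: 0.174
```

```bash
python3 d.py .491 .2967 .042 -.497
```

```text
t 9.25 pos [0.4912 0.2966 0.0429] yaw -0.4991 F [0.3 0.6 1.7] T [-0.   -0.01  0.03] w 0.174 j [0.41 0.12 1.87 0.   1.15 2.48]
d [-0.02  0.    0.09] rv [-0.0008  0.002  -0.0021]
```

Request:
play_rows(commands=[{"dx":0,"dy":0,"dz":-2,"rx":0,"ry":0,"rz":0,"claw":1},{"dx":0,"dy":0,"dz":-6,"rx":0,"ry":0,"rz":0,"claw":1},{"dx":0,"dy":0,"dz":-10,"rx":0,"ry":0,"rz":0,"claw":1},{"dx":0,"dy":0,"dz":-14,"rx":0,"ry":0,"rz":0,"claw":1},{"dx":0,"dy":0,"dz":-17,"rx":0,"ry":0,"rz":0,"claw":1}])

```text
time: 9.75
tool_pos: [0.4917, 0.2965, 0.2154]
tool_rot: [-0.001, 0.969, -0.247, -0.0]
contact_force: [-0.4, -0.0, -1.2]
gripper_width: 0.172
```

```bash
python3 d.py .547 -.0217 .21 .333;python3 - <<'E'
from h import *
cv2.imwrite('pics/w5.png',grab_frame('wrist'))
E
```

```text
t 9.75 pos [0.4917 0.2965 0.2154] yaw -0.499 F [-0.4 -0.  -1.2] T [ 0.04 -0.04 -0.04] w 0.172 j [ 0.41 -0.06  1.75  0.    1.45  2.48]
d [20.08 25.29  0.47] rv [-2.60e-03 -3.00e-04 -8.32e-01]
```

View pics/w5.png

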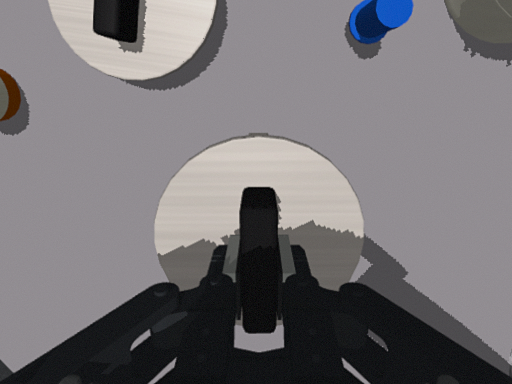

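The lid is held upright and centred, with the bar at about (259,260). I'll carry it to the mill while turning to the slot angle.

Request:
play_rows(commands=[{"dx":2.5,"dy":3.2,"dz":0,"rx":0,"ry":0,"rz":-0.1,"claw":1},{"dx":5.3,"dy":6.7,"dz":0,"rx":0,"ry":0,"rz":-0.22,"claw":1},{"dx":8.2,"dy":10.3,"dz":0,"rx":0,"ry":0,"rz":-0.34,"claw":1},{"dx":11.1,"dy":14,"dz":0,"rx":0,"ry":0,"rz":-0.46,"claw":1},{"dx":14,"dy":17.6,"dz":0,"rx":0,"ry":0,"rz":-0.58,"claw":1}])

```text
time: 10.3
tool_pos: [0.5322, 0.0743, 0.2193]
tool_rot: [-0.003, 0.999, 0.043, 0.004]
contact_force: [0.5, 0.2, -2.3]
gripper_width: 0.176
```

```bash
python3 d.py .547 -.0217 .21 .333
```

```text
t 10.3 pos [0.5322 0.0743 0.2193] yaw 0.0863 F [ 0.5  0.2 -2.3] T [-0.03  0.04  0.01] w 0.176 j [-0.   -0.16  1.83  0.01  1.46  1.48]
d [0.63 9.7  0.88] rv [-0.0043 -0.0084 -0.2466]
```

Request:
play_rows(commands=[{"dx":0.3,"dy":4,"dz":0,"rx":0,"ry":0,"rz":-0.1,"claw":1},{"dx":0.5,"dy":7.5,"dz":0.4,"rx":0,"ry":-0.004,"rz":-0.2,"claw":1},{"dx":0.6,"dy":9.7,"dz":0.8,"rx":-0.004,"ry":-0.008,"rz":-0.246,"claw":1},{"dx":0.6,"dy":9.7,"dz":0.8,"rx":-0.004,"ry":-0.008,"rz":-0.246,"claw":1},{"dx":0.6,"dy":9.7,"dz":0.8,"rx":-0.004,"ry":-0.008,"rz":-0.246,"claw":1}])

```text
time: 10.8
tool_pos: [0.5462, -0.0217, 0.2098]
tool_rot: [-0.001, 0.986, 0.165, -0.001]
contact_force: [-0.0, 0.1, -1.3]
gripper_width: 0.172
```

```bash
python3 d.py .547 -.0217 .17 .333
python3 - <<'E'
from h import *
st=monitor.state(); im=grab_frame('wrist'); cam=wristpose(st)
q=st['tool_rot']; r=R.from_quat([q[1],q[2],q[3],q[0]])
def T(p): return proj(cam,r.apply(p)+st['tool_pos'])
a=np.linspace(0,6.28,145)
for u in T(np.c_[.056*np.cos(a),.056*np.sin(a),0*a+.008]): cv2.circle(im,tuple(int(round(v)) for v in u),0,(0,0,255),-1)
for u in T(np.array([[.032,.008,-.024],[.032,-.008,-.024]])): cv2.circle(im,tuple(int(round(v)) for v in u),1,(0,255,0),-1)
cv2.imwrite('pics/w6.png',im); cv2.imwrite('pics/s6.png',cv2.resize(grab_frame('scene')[100:300,100:400],None,fx=2.5,fy=2.5))
E
```

```text
t 10.8 pos [ 0.5462 -0.0217  0.2098] yaw 0.3307 F [-0.   0.1 -1.3] T [ 0.   -0.02  0.03] w 0.172 j [-0.18 -0.12  1.82  0.    1.45  1.06]
d [0.08 0.04 3.98] rv [-0.0017  0.0008 -0.0023]
```

View pics/w6.png

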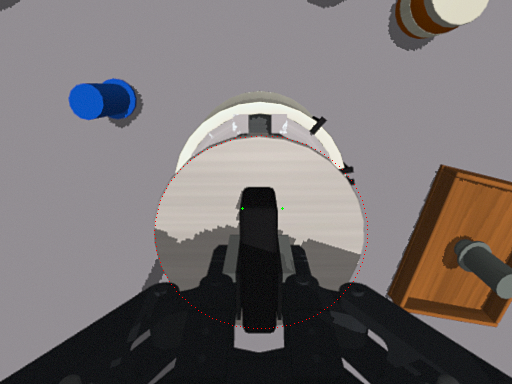

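View pics/s6.png

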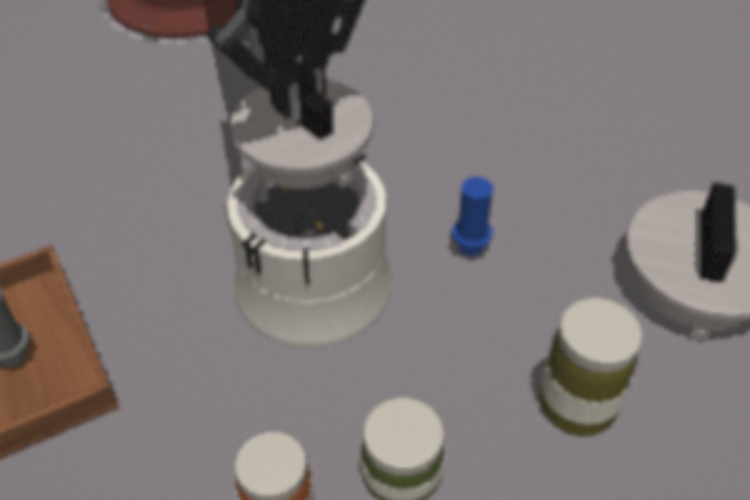

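The slot at (260,124) is in line with the bar at u=259, and the disc matches the predicted outline. I'll descend to just above the mouth.

Request:
play_rows(commands=[{"dx":0.05,"dy":0,"dz":1.5,"rx":0,"ry":0,"rz":0,"claw":1},{"dx":0.05,"dy":0,"dz":3,"rx":0,"ry":0,"rz":0,"claw":1},{"dx":0.05,"dy":0,"dz":4.2,"rx":0,"ry":0,"rz":0,"claw":1},{"dx":0.05,"dy":0,"dz":4.6,"rx":0,"ry":0,"rz":0,"claw":1},{"dx":0.05,"dy":0,"dz":4.6,"rx":0,"ry":0,"rz":0,"claw":1}])

```text
time: 11.4
tool_pos: [0.546, -0.0203, 0.1628]
tool_rot: [-0.001, 0.986, 0.166, -0.001]
contact_force: [-0.1, -0.0, -1.8]
gripper_width: 0.175
```

```bash
python3 d.py .547 -.0217 .132 .333
```

```text
t 11.4 pos [ 0.546  -0.0203  0.1628] yaw 0.3331 F [-0.1 -0.  -1.8] T [ 0.02  0.02 -0.03] w 0.175 j [-0.17 -0.08  1.86  0.    1.36  1.06]
d [0.06 0.17 3.08] rv [-0.0023  0.0023  0.0001]
```

Request:
play_rows(commands=[{"dx":0.06,"dy":0.15,"dz":0.2,"rx":0,"ry":0,"rz":0,"claw":1},{"dx":0.06,"dy":0.15,"dz":0.6,"rx":0,"ry":0,"rz":0,"claw":1},{"dx":0.06,"dy":0.15,"dz":1,"rx":0,"ry":0,"rz":0,"claw":1},{"dx":0.06,"dy":0.15,"dz":1.4,"rx":0,"ry":0,"rz":0,"claw":1},{"dx":0.06,"dy":0.15,"dz":1.8,"rx":0,"ry":0,"rz":0,"claw":1}])

```text
time: 11.9
tool_pos: [0.547, -0.0215, 0.1445]
tool_rot: [-0.001, 0.986, 0.166, -0.001]
contact_force: [-0.1, -0.5, -1.1]
gripper_width: 0.176
```

```bash
python3 d.py .547 -.0217 .132 .333
```

```text
t 11.9 pos [ 0.547  -0.0215  0.1445] yaw 0.333 F [-0.1 -0.5 -1.1] T [-0.02  0.02  0.05] w 0.176 j [-0.18 -0.06  1.87  0.    1.33  1.06]
d [-0.    0.02  1.25] rv [-0.0023  0.0022 -0.    ]
```

Request:
play_rows(commands=[{"dx":0,"dy":0,"dz":0.4,"rx":0,"ry":0,"rz":0,"claw":1},{"dx":0,"dy":0,"dz":0.8,"rx":0,"ry":0,"rz":0,"claw":1},{"dx":0,"dy":0,"dz":1.1,"rx":0,"ry":0,"rz":0,"claw":1},{"dx":0,"dy":0,"dz":1.25,"rx":0,"ry":0,"rz":0,"claw":1},{"dx":0,"dy":0,"dz":1.35,"rx":0,"ry":0,"rz":0,"claw":1}])

```text
time: 12.4
tool_pos: [0.5471, -0.0215, 0.1319]
tool_rot: [-0.001, 0.986, 0.166, -0.001]
contact_force: [-3.5, 1.3, 6.3]
gripper_width: 0.173
```

```bash
python3 d.py .547 -.0217 .132 .333
```

```text
t 12.4 pos [ 0.5471 -0.0215  0.1319] yaw 0.3331 F [-3.5  1.3  6.3] T [ 0.03  0.67 -0.07] w 0.173 j [-0.18 -0.05  1.88  0.    1.31  1.06]
d [-0.02  0.01 -0.01] rv [-0.0021  0.0022  0.    ]
```

Request:
play_rows(commands=[{"dx":0,"dy":0,"dz":0.1,"rx":0,"ry":0,"rz":0,"claw":1},{"dx":0,"dy":0,"dz":0.15,"rx":0,"ry":0,"rz":0,"claw":1}])

```text
time: 12.6
tool_pos: [0.5475, -0.0216, 0.1319]
tool_rot: [-0.001, 0.986, 0.166, -0.001]
contact_force: [-4.6, 1.7, 8.5]
gripper_width: 0.175
```

```bash
python3 d.py .547 -.0217 .132 .333
python3 - <<'E'
from h import *
cv2.imwrite('pics/s7.png',cv2.resize(grab_frame('scene')[120:270,140:340],None,fx=4,fy=4,interpolation=cv2.INTER_CUBIC))
E
```

```text
t 12.6 pos [ 0.5475 -0.0216  0.1319] yaw 0.3332 F [-4.6  1.7  8.5] T [ 0.04  0.83 -0.05] w 0.175 j [-0.18 -0.05  1.88  0.    1.31  1.06]
d [-0.06 -0.01 -0.01] rv [-0.0015  0.0016  0.0002]
```

View pics/s7.png

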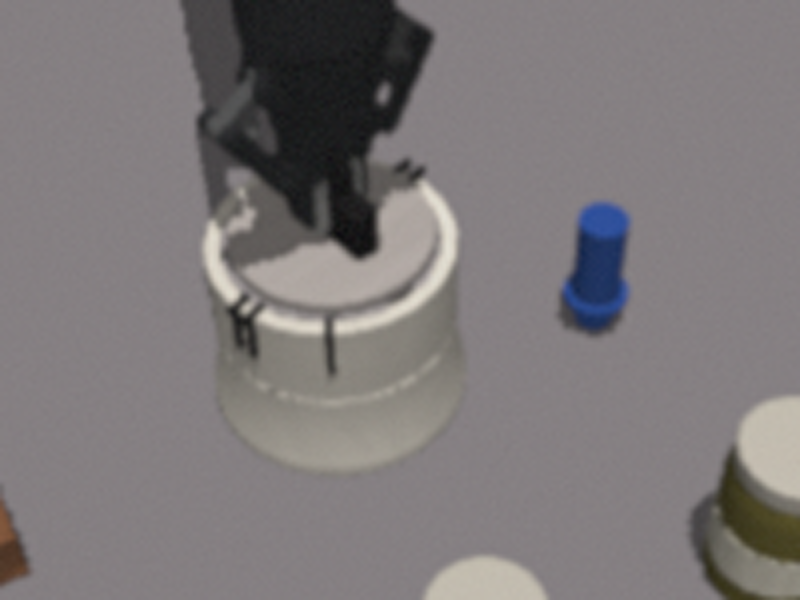

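The disc lies on the rim, at TCP z = 0.132 as predicted. I'll turn clockwise (+rz) in small steps.

Request:
play_rows(commands=[{"dx":-0.03,"dy":0,"dz":0.03,"rx":0,"ry":0,"rz":0.05,"claw":1},{"dx":-0.03,"dy":0,"dz":0.03,"rx":0,"ry":0,"rz":0.12,"claw":1},{"dx":-0.03,"dy":0,"dz":0.03,"rx":0,"ry":0,"rz":0.18,"claw":1},{"dx":-0.03,"dy":0,"dz":0.03,"rx":0,"ry":0,"rz":0.24,"claw":1},{"dx":-0.03,"dy":0,"dz":0.03,"rx":0,"ry":0,"rz":0.3,"claw":1}])

```text
time: 13.15
tool_pos: [0.5479, -0.022, 0.132]
tool_rot: [-0.0, 1.0, 0.016, -0.0]
contact_force: [0.2, -1.5, 0.5]
gripper_width: 0.175
```

```bash
python3 d.py .547 -.0217 .132 -.367
```

```text
t 13.15 pos [ 0.5479 -0.022   0.132 ] yaw 0.0312 F [ 0.2 -1.5  0.5] T [-0.15  0.01  0.17] w 0.175 j [-0.18 -0.05  1.88  0.    1.31  1.36]
d [-0.08 -0.04 -0.  ] rv [-0.000e+00  3.000e-04  3.982e-01]
```

Torque about z is 0.17 N m, so the spring is engaged and the lid is turning. Continuing.

Request:
play_rows(commands=[{"dx":-0.05,"dy":0,"dz":0.03,"rx":0,"ry":0,"rz":0.08,"claw":1},{"dx":-0.05,"dy":0,"dz":0.03,"rx":0,"ry":0,"rz":0.17,"claw":1},{"dx":-0.05,"dy":0,"dz":0.03,"rx":0,"ry":0,"rz":0.26,"claw":1},{"dx":-0.05,"dy":0,"dz":0.03,"rx":0,"ry":0,"rz":0.33,"claw":1},{"dx":-0.05,"dy":0,"dz":0.03,"rx":0,"ry":0,"rz":0.36,"claw":1}])

```text
time: 13.65
tool_pos: [0.5478, -0.0223, 0.132]
tool_rot: [0.0, 0.986, -0.164, 0.001]
contact_force: [-0.5, -0.6, 1.1]
gripper_width: 0.175
```

```bash
python3 d.py .547 -.0217 .132 -.367
python3 - <<'E'
from h import *
a=grab_frame('top');cv2.imwrite('pics/t8.png',cv2.resize(a[180:285,215:320],None,fx=5.5,fy=5.5,interpolation=cv2.INTER_CUBIC))
cv2.imwrite('pics/w8.png',grab_frame('wrist'))
cv2.imwrite('pics/s8.png',cv2.resize(grab_frame('scene')[120:270,140:340],None,fx=4,fy=4,interpolation=cv2.INTER_CUBIC))
E
```

```text
t 13.65 pos [ 0.5478 -0.0223  0.132 ] yaw -0.3297 F [-0.5 -0.6  1.1] T [-0.05  0.04  0.23] w 0.175 j [-0.18 -0.05  1.88 -0.    1.3   1.72]
d [-0.1  -0.03 -0.  ] rv [ 0.0001 -0.0011  0.0373]
```

View pics/t8.png

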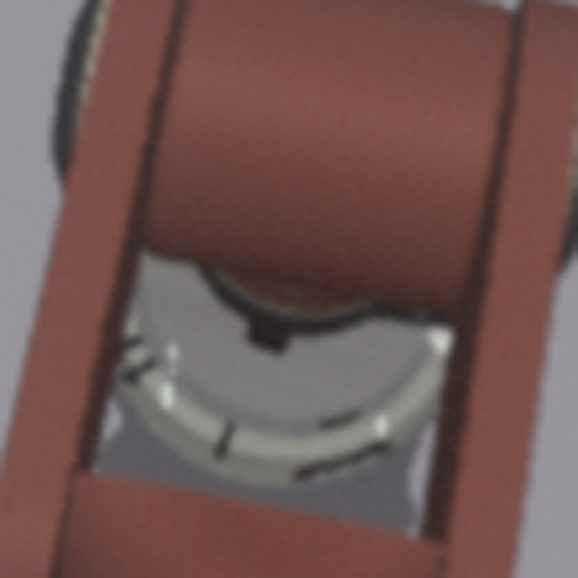

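View pics/w8.png

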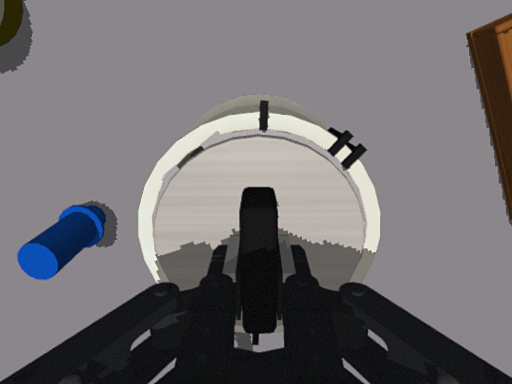

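View pics/s8.png

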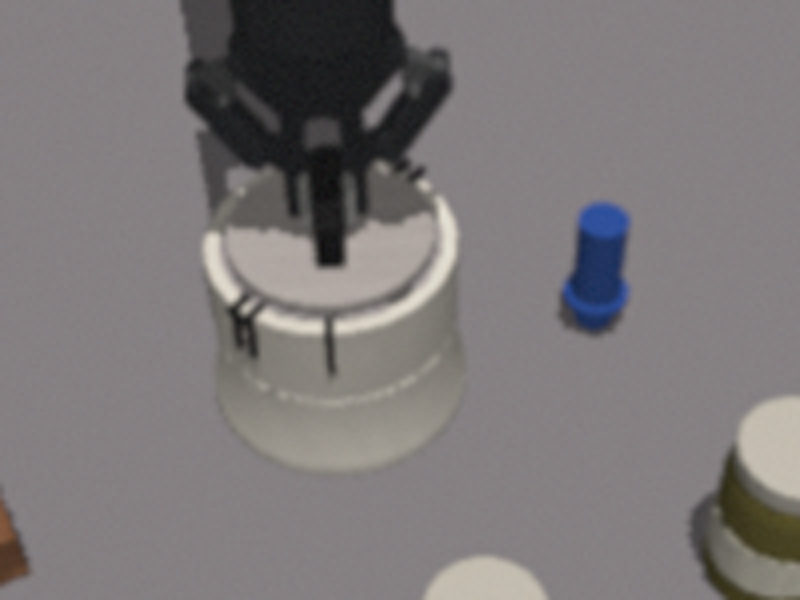

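The bar (u=259) points almost at the single rib (264,115); about 0.035 rad remains.

Request:
play_rows(commands=[{"dx":-0.03,"dy":0,"dz":0.03,"rx":0,"ry":0,"rz":0.03,"claw":1},{"dx":-0.03,"dy":0,"dz":0.03,"rx":0,"ry":0,"rz":0.04,"claw":1},{"dx":-0.03,"dy":0,"dz":0.03,"rx":0,"ry":0,"rz":0.04,"claw":1},{"dx":-0.03,"dy":0,"dz":0.03,"rx":0,"ry":0,"rz":0.04,"claw":1}])

```text
time: 14.2
tool_pos: [0.5478, -0.0222, 0.132]
tool_rot: [0.0, 0.983, -0.183, 0.001]
contact_force: [1.6, -1.6, 1.4]
gripper_width: 0.173
```

```bash
python3 d.py .547 -.0217 .132 -.367
python3 - <<'E'
from h import *
cv2.imwrite('pics/w9.png',grab_frame('wrist'))
cv2.imwrite('pics/s9.png',grab_frame('scene'))
E
python3 d.py .547 -.0217 .132 -.367
```

```text
t 14.2 pos [ 0.5478 -0.0222  0.132 ] yaw -0.3678 F [ 1.6 -1.6  1.4] T [-0.2   0.03  0.12] w 0.173 j [-0.18 -0.05  1.88 -0.    1.3   1.76]
d [-0.1  -0.02 -0.  ] rv [-0.0002 -0.0018 -0.0008]
t 14.3 pos [ 0.5478 -0.0222  0.132 ] yaw -0.3679 F [ 0.9 -1.8  2.7] T [-0.25  0.03  0.2 ] w 0.172 j [-0.18 -0.05  1.88 -0.    1.3   1.76]
d [-0.09 -0.02 -0.  ] rv [-0.0002 -0.0017 -0.0009]
```

View pics/w9.png

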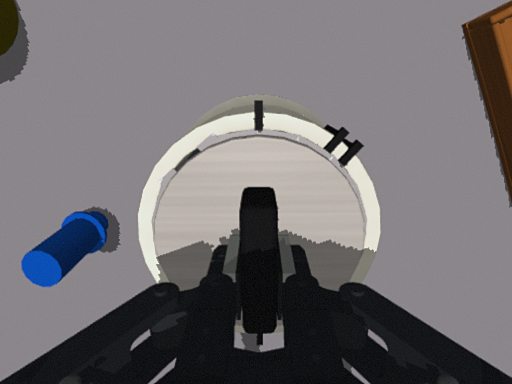

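View pics/s9.png

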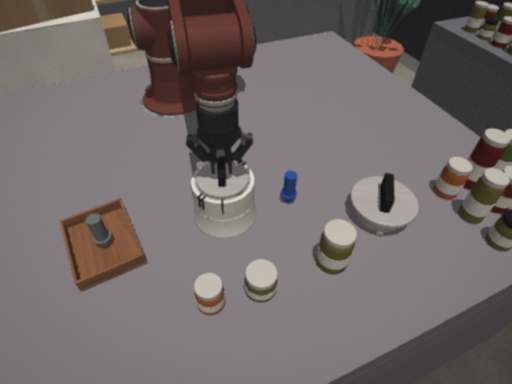

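The bar (u=259) now lines up with the single rib (259,115), and the second rib shows below it at (260,340). The plug is in the tray, the jars haven't moved, and the hold is steady. I'll hand in now.

```bash
python3 - <<'E'
from plant import ticket
print(ticket.job_done())
E
python3 d.py .547 -.0217 .132 -.367
```

```text
the job is handed in; nothing more can be done
None
the job is handed in; nothing more can be done
```

The job is done and handed in at about 14.3 s of the 59 s allowed. I pulled the plug straight up and stood it in the wooden tray. I then lowered the smaller lid's lugs through the slots until it was home, and turned the lid clockwise about 0.70 rad. The arm was still holding it there at hand-in.

Last checks before handing in:
- **Lid angle:** the tool yaw was -0.368 rad, against -0.367 wanted. In the wrist picture the bar lines up with both single ribs, well short of the double ribs.
- **Lid seating:** the tool tip was at 0.132 m, which is the height I worked out for fully home. The pictures show the disc flat on the rim.
- **Hold:** the reading was about 0.1–0.2 N m from the spring and 1–3 N of vertical force, with yaw steady across the last two readings.
- **Rest of the scene:** the plug was upright in the tray, and the jars, blue plug and large lid were where they started.

No check failed. The switch ring's own angle can't be read directly, so I judged it only from the lid's turn.

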